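Grinders back on their drip saucers

TASK

Put the four acrylic grinders with the turning knobs away, each standing upright inside the rim of its own teak drip saucer: the large, medium and small round grinders on the large, medium and small round saucers, and the square grinder on the square saucer, its sides parallel to the saucer's sides. Leave the two plain aluminium shakers, which have no knob, standing where they are.

Things in the scene. Friction and masses are not known exactly. Their poses are not given: they have to be found in the camera images.
- grinder_large: The large round grinder: clear acrylic cylinder with a steel foot, steel cap and steel knob, 62 mm in diameter, 112 mm high in all. The body has straight sides, one width from the bottom to 16 mm below the top; the top 16 mm is the narrower turning knob, 24 mm across. Loose, empty, about 220 g. Origin at the centre of the underside, z up; its yaw does not matter.
- grinder_medium: The medium round grinder: clear acrylic cylinder with a steel foot, steel cap and steel knob, 50 mm in diameter, 100 mm high in all. The body has straight sides, one width from the bottom to 16 mm below the top; the top 16 mm is the narrower turning knob, 24 mm across. Loose, empty, about 160 g. Origin at the centre of the underside, z up; its yaw does not matter.
- grinder_small: The small round grinder: clear acrylic cylinder with a steel foot, steel cap and steel knob, 38 mm in diameter, 88 mm high in all. The body has straight sides, one width from the bottom to 16 mm below the top; the top 16 mm is the narrower turning knob, 24 mm across. Loose, empty, about 100 g. Origin at the centre of the underside, z up; its yaw does not matter.
- grinder_square: The square grinder: clear acrylic body with a steel foot, steel cap and steel knob, 42 x 42 mm in plan, 94 mm high in all. The body has straight sides, one width from the bottom to 16 mm below the top; the top 16 mm is the narrower turning knob, 24 mm across. Loose, empty, about 150 g. Origin at the centre of the underside, z up; x and y axes square to its sides.
- saucer_large: The large round teak drip saucer: low dish 100 mm in outer diameter, recess 84 mm in diameter, rim 8 mm wide and 14 mm high, floor of the recess 6 mm above the table. Fixed to the table. Origin at the centre of its underside, z up.
- saucer_medium: The medium round teak drip saucer: low dish 88 mm in outer diameter, recess 72 mm in diameter, rim 8 mm wide and 14 mm high, floor of the recess 6 mm above the table. Fixed to the table. Origin at the centre of its underside, z up.
- saucer_small: The small round teak drip saucer: low dish 76 mm in outer diameter, recess 60 mm in diameter, rim 8 mm wide and 14 mm high, floor of the recess 6 mm above the table. Fixed to the table. Origin at the centre of its underside, z up.
- saucer_square: The square teak drip saucer: low dish 80 x 80 mm outside, recess 64 x 64 mm, rim 8 mm wide and 14 mm high, floor of the recess 6 mm above the table. Fixed to the table. Origin at the centre of its underside, z up, x and y axes square to its sides.
- shaker_tall: The taller spice shaker: plain aluminium cylinder with a rounded, pierced top and no knob, 50 mm in diameter, 100 mm high, loose, 200 g. To be left standing. Origin at the centre of its underside, z up. (Grinders, saucers and shakers stand at least 110 mm apart, centre to centre, at the start; a bowl 104 mm wide and a pair of tongs also lie among them, none of it over 45 mm high.)
- shaker_short: The shorter spice shaker: plain aluminium cylinder with a rounded, pierced top and no knob, 40 mm in diameter, 82 mm high, loose, 200 g. To be left standing. Origin at the centre of its underside, z up. (Grinders, saucers and shakers stand at least 110 mm apart, centre to centre, at the start; a bowl 104 mm wide and a pair of tongs also lie among them, none of it over 45 mm high.)

How it is judged:
By the outcome, as a careful person would: the job done as asked, in the order asked, and still so for the second after the job is handed in, with the robot touching nothing.
It also fails if it takes over 128 s, if anything falls off the work surface, if the arm or the gripper's body presses on something with over 40 N, if the wrist force passes 120 N, or if a joint passes its speed limit or range.

ROBOT

A 6-joint arm with a two-finger parallel gripper is mounted at the origin on the work surface. World frame = base frame: x ahead of the robot, y to its left, z up, the work surface at z = 0. Lengths are in mm, angles in rad, forces in N, time in s.
With the tool pointing down it reaches from about 350 to 875 mm from the base axis. Payload 4.2 kg.
Tool frame: the origin (TCP) lies between the finger pads; the fingertips stand 17 mm ahead of it and the grasp point (between the pads) lies 2 mm behind it; z points along the fingers, y is the line along which they close (so a half turn about z gives the same grasp; the last joint's range is limited). The gripper opens to 85 mm and grips with 20 to 120 N. Pads are 22 mm wide; open, the fingers measure 114 mm over their backs; the gripper's body (76 mm by 85 mm) begins 54 mm behind the grasp point. The pads swing forward as they close: fully open they stand 13 mm farther back than shut.
Start: joints at [1.579, 0.385, 0.008, 0, -1.194, -0.259], TCP at [155.08, 605.433, 248.312] pointing down, gripper open.
Joint ranges: [-3.14, 3.14], [-1.21, 2.06], [-1.07, 1.41], [-3.16, 2.05], [-2.99, -0.16], [-3.1, 3.1]. Speed limits (rad/s): [2.79, 2.79, 3.14, 3.14, 3.14, 3.14].

INTERFACE

Orientations are given as a unit quaternion [x, y, z, w].
In Python, from bench import arm gives the robot as it stands.
- The arm moves only by the tool creep_tool, called after "Emit:" as name(argument=value, ...) on one line, values as JSON. Schema: {"type":"object","properties":{"segments":{"type":"array","items":{"type":"array","prefixItems":[{"type":"array","items":{"type":"number"},"minItems":3,"maxItems":3},{"type":"array","items":{"type":"number"},"minItems":3,"maxItems":3}],"minItems":2,"maxItems":2},"minItems":1,"maxItems":10},"finger_gap":{"type":"number"},"only":{"type":"string"},"quiet":{"type":"boolean"},"lines":{"type":"string"}},"required":["segments"],"additionalProperties":false}. segments is a list of rows, 1 to 10 of them, each written [[dx, dy, dz], [rx, ry, rz]]: dx, dy, dz in a scale on which 1.0 is 600 mm, then a rotation vector rx, ry, rz in fractions of the full range, 1 being pi/2 rad; each row is the pose to reach, as a shift and turn from the pose commanded when the call began, along the tool's axes at that moment; what a row does not reach only later rows make up. A row lasts 1/10 s, in which the tool goes at most 50 mm and 0.15 rad, less where a joint would pass 70% of its speed; a pose out of reach is approached as far as the arm can. finger_gap is the finger opening in mm, set as the call begins (left out keeps the last). The fingers move at their own pace and stop on an object; the grip force is fixed at half the most. Time passes only in rows, so rows that do not move let the fingers close. The tool returns the time, the measured TCP pose, the force, the opening and the grip force at its end. only (a regular expression) keeps the lines of the reply that match it, lines (a string "A,B") keeps lines A to B, and quiet returns only ok. A shift or turn number past 1, either way, is cut back to 1. Input that does not fit is refused with a message, and nothing moves.
- arm.read_state(): the state, without advancing time (a new reading comes with each control period).
- arm.get_image(name): name is "side" or "top" or "wrist"; returns the picture (400x640x3 uint8, blue, green, red); there is no depth.
- arm.get_calibration(name): a dict with "K" (3x3 intrinsics, pixels), "D" ([k1, k2, p1, p2, k3] as OpenCV has them; the pictures are not rectified), "rvec" (rotation vector, rad) and "tvec" (3), from world to camera coordinates, as OpenCV has them. Camera axes: x right, y down, z forward; pixel columns grow to the right and rows downward; lengths in mm; the calibration is good to about 2 mm. A picture is of the moment at which its call begins: read the wrist's pose just before it. get_calibration takes no time and is no camera call; for the wrist camera it gives the pose at the moment of the call.
- arm.job_done(): hands the job in; it is judged then, once.
The state is a dict: "clock": time; "joints": joint angles; "joint_vel": joint speeds; "joint_efforts": joint torques, N m; "position": TCP position; "ee_rot": TCP orientation; "contact_force": force on the tool from outside, world axes, zero at the start; "wrist_torque": the same for the moment, N m; "gripper_width": finger opening in mm; "grasp_force": force on a finger pad.
Only numpy, scipy, OpenCV 4.12 (cv2) and the standard library are available. Lean on these libraries where they do the work, as an engineer would, in place of code of your own. Each camera call takes 0.05 s, during which the arm holds its last target. There are 200 camera calls.

## Working session

There is one attempt and no reset: what is moved stays moved. The work goes in short steps, Python scripts to look and compute and a tool call to move; the robot and the scene stay as the last step left them, time stands still between calls to the robot, and variables do not carry over. Pictures are saved under pics/ and viewed, at most 14 in all, crops included, and the job is handed in when it is done.

```bash
ls; mkdir -p pics; python3 - <<'E'
from bench import arm
import cv2
s=arm.read_state();print({k:s[k] for k in('clock','position','ee_rot','gripper_width')})
for n in('top','side'):
    cv2.imwrite(f'pics/{n}0.png',arm.get_image(n)); c=arm.get_calibration(n)
    R=cv2.Rodrigues(c['rvec'])[0] if not hasattr(c['rvec'],'x') else 0
    import numpy as np
    print(n,np.round(c['K'],1).tolist(),c['D'],'cam',(-R.T@np.ravel(c['tvec'])).round(1))
E
```

```text
bench.py
pics
{'clock': 0.0, 'position': array([154.955565  , 604.93640174, 247.21464064]), 'ee_rot': array([ 9.92136613e-01, -1.25154904e-01, -8.26399922e-05,  1.08862374e-03]), 'gripper_width': 85.38342176692476}
top [[488.1, 0.0, 316.7], [0.0, 488.1, 200.5], [0.0, 0.0, 1.0]] [-0.12894988  0.          0.          0.          0.        ] cam [ 442.4  -10.1 1215.7]
side [[410.7, 0.0, 326.7], [0.0, 410.7, 202.4], [0.0, 0.0, 1.0]] [-0.09979964  0.          0.          0.          0.        ] cam [ 155.8 -744.4  551.7]
```

View pics/top0.png

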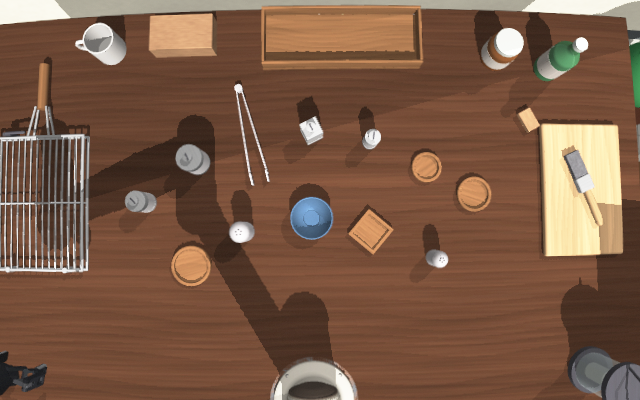

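View pics/side0.png

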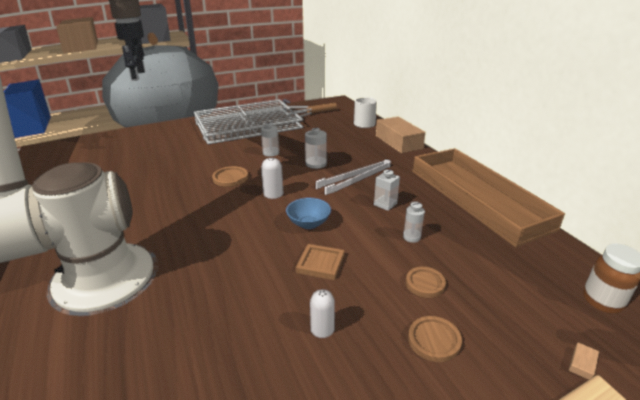

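The top view shows the robot base at the bottom (x runs up, y runs left). Round grinders are near (192,160), (140,201) and (371,139), and the square one is near (311,130). The shakers are at (241,231) and (437,258). Saucers are at (191,265), (473,194), (427,166), and the square one at (371,230). The side view agrees.

```bash
cat > h.py <<'E'
import numpy as np, cv2
from bench import arm
from scipy.spatial.transform import Rotation as Ro
def cam(n):
    c=arm.get_calibration(n); R=cv2.Rodrigues(np.array(c['rvec'],float))[0]
    return np.array(c['K'],float),np.array(c['D'],float),R,np.ravel(c['tvec'])
def ray(uv,z,n='top',c=None):
    K,D,R,t=c or cam(n)
    p=cv2.undistortPoints(np.array(uv,float).reshape(-1,1,2),K,D)[:,0]
    d=np.c_[p,np.ones(len(p))]@R; o=-R.T@t
    return o+d*((z-o[2])/d[:,2])[:,None]
def proj(P,n='top',c=None):
    K,D,R,t=c or cam(n)
    return cv2.projectPoints(np.array(P,float).reshape(-1,1,3),cv2.Rodrigues(R)[0],t,K,D)[0][:,0]
def rows(target,yaw=None):
    """shift in tool axes (mm) + rz to reach target TCP, tool y-axis at angle yaw"""
    s=arm.read_state(); R=Ro.from_quat(s['ee_rot']); y=R.as_matrix()[:,1]
    a=np.arctan2(y[1],y[0]); d=R.inv().apply(np.array(target)-s['position'])
    dz=0 if yaw is None else -((yaw-a+np.pi/2)%np.pi-np.pi/2)
    print('pos',s['position'].round(1),'yaw',round(a,3),'tilt',R.as_matrix()[:,2].round(3),'shift',d.round(1),'rz',round(dz,3))
E
python3 - <<'E'
from h import *
im=cv2.imread('pics/top0.png')
h=cv2.cvtColor(im,cv2.COLOR_BGR2HSV)
for n,(u,v),r in(('L',(191,265),24),('M',(473,194),22),('S',(427,166),20),('Q',(371,230),26)):
    m=np.zeros(im.shape[:2],np.uint8); sub=im[v-r:v+r,u-r:u+r].astype(int)
    m[v-r:v+r,u-r:u+r]=(sub[...,2]>140)*255
    m=cv2.morphologyEx(m,cv2.MORPH_OPEN,np.ones((2,2)))
    c=max(cv2.findContours(m,0,1)[0],key=cv2.contourArea)
    P=ray(c.reshape(-1,2),14)[:,:2].astype(np.float32)
    if n=='Q':
        b=cv2.minAreaRect(P);print(n,b, 'px',cv2.minAreaRect(c))
    else: print(n,cv2.fitEllipse(P),cv2.minEnclosingCircle(P))
a=im[90:230,110:250];b=im[90:230,270:410]
cv2.imwrite('pics/c1.png',cv2.resize(np.hstack([a,b]),None,fx=2.85,fy=2.85,interpolation=cv2.INTER_CUBIC))
E
```

```text
L ((337.4592590332031, 296.8912048339844), (96.80953216552734, 98.28880310058594), 131.52859497070312) ((337.18792724609375, 296.6134338378906), 50.42148208618164)
M ((508.2635498046875, -412.2870178222656), (85.68058013916016, 86.27238464355469), 23.128347396850586) ((508.0292663574219, -412.4354248046875), 44.34377670288086)
S ((576.8961181640625, -292.1138916015625), (73.71249389648438, 73.95478820800781), 47.0119743347168) ((576.6385498046875, -292.4294738769531), 38.36046600341797)
Q ((418.0030822753906, -149.42410278320312), (81.42034912109375, 80.60287475585938), 49.564815521240234) px ((371.63116455078125, 232.44264221191406), (33.03351593017578, 32.64940643310547), 39.80556869506836)
```

View pics/c1.png

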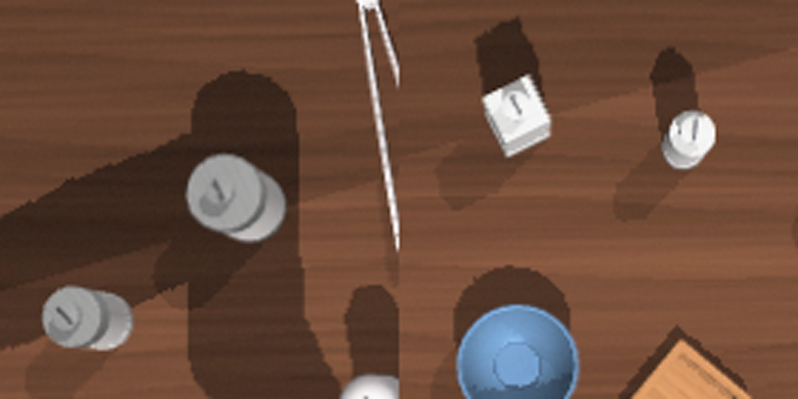

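All four saucers measure close to their stated sizes, and the square saucer's sides lie at 49.6°. In the crop, the caps show the large grinder at full-image (189,157), medium (134,201), square (311,127) and small (372,135), each with a knob.

```bash
python3 - <<'E'
from h import *
f=lambda u,v:((u-399)/2.85+270,v/2.85+90) if u>399 else (u/2.85+110,v/2.85+90)
for n,uk,uc,H in(('L',(217,193),(225,192),112),('M',(67,317),(75,317),100),('Q',(516,104),None,94),('S',(690,128),None,88)):
    print(n,'knob',ray(f(*uk),H).round(1),'cap',ray(f(*uc),H-16).round(1) if uc else '')
print('Qcaps',ray([f(483,93),f(527,76),f(550,118),f(508,157)],78).round(1)[:,:2])
im=arm.get_image('wrist');c=cam('wrist');print('wcam',-c[2].T@c[3],c[2][2],c[0][0,0]);cv2.imwrite('pics/w0.png',im)
rows([470,160,247])
E
```

```text
L knob [[595.2 284.  112. ]] cap [[598.1 281.6  96. ]]
M knob [[497.1 412.  100. ]] cap [[497.8 411.2  84. ]]
Q knob [[666.8  -3.4  94. ]] cap 
S knob [[ 646.8 -145.9   88. ]] cap 
Qcaps [[679.5  23.9]
 [693.4 -12.6]
 [658.  -31.3]
 [625.8   3.7]]
wcam [222.61581794 587.69157435 372.11691179] [-0.26581074  0.06432636 -0.96187669] 329.64677618687784
pos [155.  605.1 247.5] yaw -1.822 tilt [-0.    -0.002 -1.   ] shift [415.7 352.9   1.1] rz 0
```

View pics/w0.png

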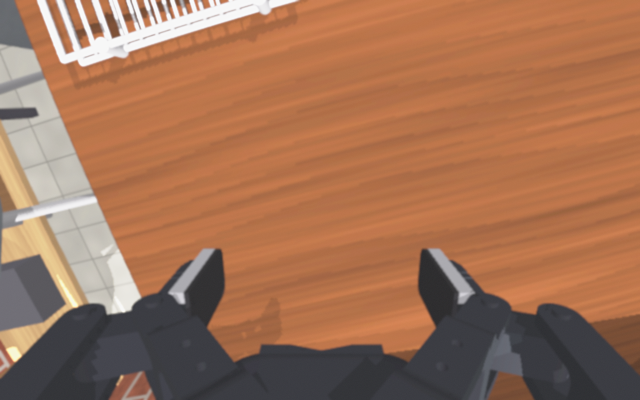

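The wrist view shows the open fingers at (205,280) and (435,280), over bare wood and the grill. The position estimates are good to about 3 mm and the saucers leave 11 mm of clearance. I'll go to the large grinder first.

```bash
python3 -c "
from h import *
rows([596,283,200])"
```

```text
pos [155.  605.1 247.5] yaw -1.822 tilt [-0.    -0.002 -1.   ] shift [507.2 202.4  47.9] rz 0
```

The manual's scale: shifts go in shares of 600 mm and turns go in shares of pi/2 rad. Converting my numbers, 507 mm is 0.845, 202 mm is 0.3367.

Emit:
creep_tool(segments=[[[0.845, 0.3367, 0.08], [0, 0, 0]], [[0.845, 0.3367, 0.08], [0, 0, 0]], [[0.845, 0.3367, 0.08], [0, 0, 0]], [[0.845, 0.3367, 0.08], [0, 0, 0]], [[0.845, 0.3367, 0.08], [0, 0, 0]], [[0.845, 0.3367, 0.08], [0, 0, 0]], [[0.845, 0.3367, 0.08], [0, 0, 0]], [[0.845, 0.3367, 0.08], [0, 0, 0]], [[0.845, 0.3367, 0.08], [0, 0, 0]], [[0.845, 0.3367, 0.08], [0, 0, 0]]], finger_gap=85)

```text
clock: 1.15
position: [558.9, 310.6, 204.1]
ee_rot: [0.992, -0.125, -0.0, 0.0]
contact_force: [0.6, 0.9, 1.4]
gripper_width: 85.0
grasp_force: 0.0
```

```bash
python3 -c "
from h import *
rows([596,283,200])"
```

```text
pos [558.9 310.6 204.1] yaw -1.821 tilt [-0. -0. -1.] shift [42.8 17.5  4.1] rz 0
```

Scaled: 43 mm is 0.0717, 18 mm is 0.03.

Emit:
creep_tool(segments=[[[0.0717, 0.03, 0.0067], [0, 0, 0]], [[0.0717, 0.03, 0.0067], [0, 0, 0]], [[0.0717, 0.03, 0.0067], [0, 0, 0]]])

```text
clock: 1.45
position: [595.3, 282.6, 199.4]
ee_rot: [0.992, -0.126, -0.001, 0.001]
contact_force: [-0.3, 0.5, -0.2]
gripper_width: 85.0
grasp_force: 0.0
```

```bash
python3 - <<'E'
from h import *
rows([596,283,64])
im=arm.get_image('wrist');c=cam('wrist');cv2.imwrite('pics/w1.png',im);np.save('pics/w1.npy',np.array([0]))
print(proj([[596,283,112],[596,283,96],[596,283,0]],c=c).round(0))
import pickle;pickle.dump(c,open('w1.pkl','wb'))
E
```

```text
pos [595.3 282.6 199.4] yaw -1.824 tilt [-0.002 -0.001 -1.   ] shift [  0.7  -0.8 135.4] rz 0
[[320. 207.]
 [320. 200.]
 [320. 173.]]
```

View pics/w1.png

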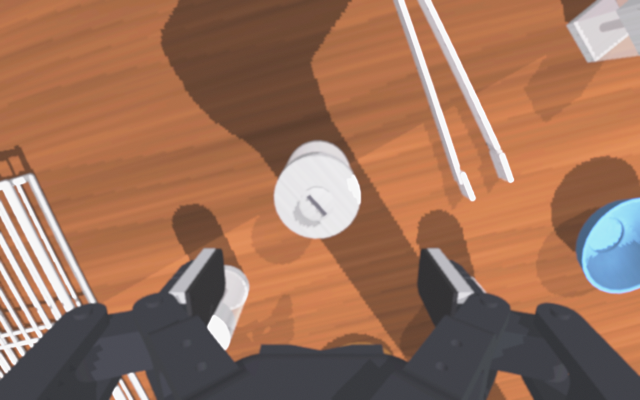

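The wrist view shows the large grinder's cap at (317,196) and knob at (318,205). I predicted (320,200) and (320,207), so they agree within 2–3 mm. I'll descend and grip.

Scaled: 135 mm is 0.225, 120 mm is 0.2.

Emit:
creep_tool(segments=[[[0.0033, -0.0017, 0.075], [0, 0, 0]], [[0.0033, -0.0017, 0.15], [0, 0, 0]], [[0.0033, -0.0017, 0.2], [0, 0, 0]], [[0.0033, -0.0017, 0.225], [0, 0, 0]], [[0.0033, -0.0017, 0.225], [0, 0, 0]]])

```text
clock: 2.0
position: [595.3, 284.7, 63.6]
ee_rot: [0.992, -0.124, -0.002, 0.001]
contact_force: [0.2, -0.6, 0.2]
gripper_width: 84.9
grasp_force: 0.0
```

Emit:
creep_tool(segments=[[[0, 0, 0], [0, 0, 0]], [[0, 0, 0], [0, 0, 0]], [[0, 0, 0], [0, 0, 0]], [[0, 0, 0], [0, 0, 0]], [[0, 0, 0], [0, 0, 0]], [[0, 0, 0], [0, 0, 0]], [[0, 0, 0], [0, 0, 0]], [[0, 0, 0], [0, 0, 0]]], finger_gap=50)

```text
clock: 2.8
position: [598.2, 285.5, 68.3]
ee_rot: [0.992, -0.125, 0.002, -0.002]
contact_force: [-1.5, 0.7, 6.4]
gripper_width: 61.1
grasp_force: 65.5
```

```bash
python3 -c "
from h import *
rows([337.3,296.8,64])"
```

```text
pos [598.2 285.5  68.3] yaw -1.821 tilt [ 0.004  0.003 -1.   ] shift [-255.6   53.6    3.2] rz 0
```

Scaled: -255 mm is -0.425, -235 mm is -0.3917.

Emit:
creep_tool(segments=[[[0, 0, -0.05], [0, 0, 0]], [[0, 0, -0.125], [0, 0, 0]], [[0, 0, -0.2], [0, 0, 0]], [[-0.075, 0.0167, -0.2], [0, 0, 0]], [[-0.1583, 0.0333, -0.2], [0, 0, 0]], [[-0.2417, 0.05, -0.2], [0, 0, 0]], [[-0.325, 0.0667, -0.2], [0, 0, 0]], [[-0.3917, 0.0833, -0.2], [0, 0, 0]], [[-0.425, 0.09, -0.2], [0, 0, 0]], [[-0.425, 0.09, -0.2], [0, 0, 0]]])

```text
clock: 3.8
position: [333.9, 294.3, 185.7]
ee_rot: [0.992, -0.124, -0.001, 0.0]
contact_force: [0.6, 0.1, -2.4]
gripper_width: 60.7
grasp_force: 66.2
```

```bash
python3 - <<'E'
from h import *
rows([337.3,296.8,75])
cv2.imwrite('pics/t1.png',cv2.resize(arm.get_image('top')[180:340,90:290],None,fx=3,fy=3))
E
```

```text
pos [333.9 294.3 185.7] yaw -1.819 tilt [-0.001  0.    -1.   ] shift [  2.9  -3.3 110.7] rz 0
```

View pics/t1.png

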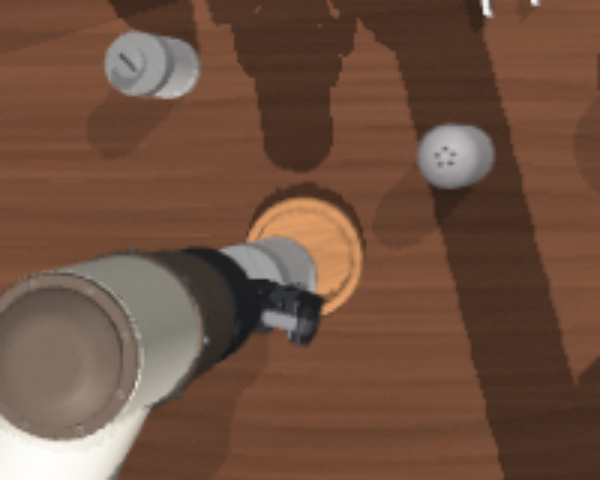

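The top crop shows the grinder held, above the large saucer at (305,255); the medium grinder and the tall shaker are undisturbed. I'll lower it.

Scaled: 109 mm is 0.1817, 106 mm is 0.1767.

Emit:
creep_tool(segments=[[[0.005, -0.005, 0.0667], [0, 0, 0]], [[0.005, -0.005, 0.1333], [0, 0, 0]], [[0.005, -0.005, 0.1667], [0, 0, 0]], [[0.005, -0.005, 0.1767], [0, 0, 0]], [[0.005, -0.005, 0.1817], [0, 0, 0]], [[0.005, -0.005, 0.1817], [0, 0, 0]], [[0.005, -0.005, 0.1817], [0, 0, 0]]])

```text
clock: 4.55
position: [340.9, 298.4, 77.6]
ee_rot: [0.992, -0.125, 0.001, -0.001]
contact_force: [-0.2, 0.2, -2.6]
gripper_width: 61.2
grasp_force: 66.2
```

```bash
python3 -c "
from h import *
rows([337.3,296.8,75])"
```

```text
pos [340.9 298.4  77.6] yaw -1.822 tilt [ 0.002  0.002 -1.   ] shift [-3.1  2.4  2.6] rz 0
```

Scaled: -2 mm is -0.0033, 1 mm is 0.0017.

Emit:
creep_tool(segments=[[[-0.0033, 0.0017, 0.0017], [0, 0, 0]], [[-0.0033, 0.0017, 0.0033], [0, 0, 0]], [[-0.0033, 0.0017, 0.0033], [0, 0, 0]], [[-0.0033, 0.0017, 0.0033], [0, 0, 0]]])

```text
clock: 4.95
position: [338.0, 297.2, 74.7]
ee_rot: [0.992, -0.125, 0.0, -0.0]
contact_force: [-0.5, -0.2, -2.7]
gripper_width: 60.7
grasp_force: 66.2
```

Emit:
creep_tool(segments=[[[0, 0, 0.0017], [0, 0, 0]], [[0, 0, 0.0033], [0, 0, 0]], [[0, 0, 0.0033], [0, 0, 0]], [[0, 0, 0.0033], [0, 0, 0]]])

```text
clock: 5.35
position: [338.1, 297.2, 74.2]
ee_rot: [0.992, -0.125, 0.0, -0.0]
contact_force: [-5.0, -3.2, 13.4]
gripper_width: 60.5
grasp_force: 67.8
```

```bash
python3 -c "
from h import *
rows([337.3,296.8,75])"
```

```text
pos [338.1 297.2  74.2] yaw -1.821 tilt [ 0.001  0.    -1.   ] shift [-0.6  0.6 -0.8] rz 0
```

Contact is confirmed at 13 N. I'll ease off 1.5 mm, release and rise.

Scaled: -1.5 mm is -0.0025.

Emit:
creep_tool(segments=[[[0, 0, -0.0025], [0, 0, 0]], [[0, 0, -0.0025], [0, 0, 0]]])

```text
clock: 5.55
position: [338.1, 297.3, 74.3]
ee_rot: [0.992, -0.125, 0.0, -0.0]
contact_force: [-2.1, -0.8, 3.4]
gripper_width: 60.7
grasp_force: 66.7
```

Emit:
creep_tool(segments=[[[0, 0, 0], [0, 0, 0]], [[0, 0, 0], [0, 0, 0]], [[0, 0, 0], [0, 0, 0]], [[0, 0, 0], [0, 0, 0]], [[0, 0, 0], [0, 0, 0]], [[0, 0, 0], [0, 0, 0]]], finger_gap=85)

```text
clock: 6.15
position: [338.0, 297.1, 74.0]
ee_rot: [0.992, -0.125, 0.0, 0.0]
contact_force: [-0.8, 0.2, 0.3]
gripper_width: 84.8
grasp_force: 0.0
```

Emit:
creep_tool(segments=[[[0, 0, -0.0333], [0, 0, 0]], [[0, 0, -0.1], [0, 0, 0]], [[0, 0, -0.1667], [0, 0, 0]], [[0, 0, -0.2167], [0, 0, 0]], [[0, 0, -0.2167], [0, 0, 0]]])

```text
clock: 6.65
position: [339.5, 299.3, 208.6]
ee_rot: [0.992, -0.125, 0.002, -0.005]
contact_force: [-0.1, -0.1, 0.3]
gripper_width: 84.7
grasp_force: 0.0
```

```bash
python3 - <<'E'
from h import *
rows([497.5,411.5,150])
rows([497.5,411.5,52])
cv2.imwrite('pics/w2.png',arm.get_image('wrist'))
E
```

```text
pos [339.5 299.3 208.6] yaw -1.821 tilt [ 0.006  0.009 -1.   ] shift [ 125.1 -147.2   60.5] rz 0
pos [339.5 299.3 208.6] yaw -1.821 tilt [ 0.006  0.009 -1.   ] shift [ 124.7 -146.3  158.5] rz 0
```

View pics/w2.png

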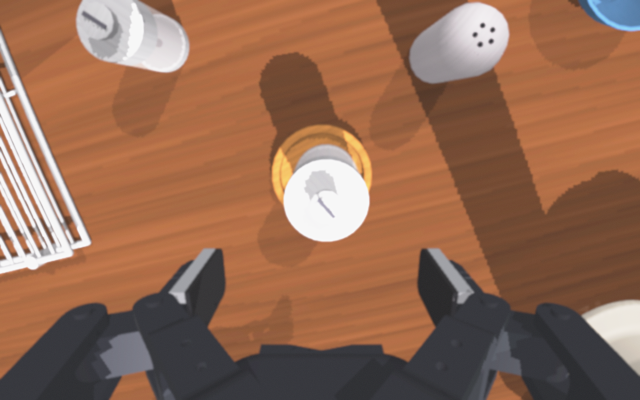

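The large grinder stands upright in its saucer: cap at (327,200), rim around (322,175). Next is the medium grinder.

Scaled: -150 mm is -0.25, 126 mm is 0.21.

Emit:
creep_tool(segments=[[[0.05, -0.0617, 0], [0, 0, 0]], [[0.1, -0.1233, 0], [0, 0, 0]], [[0.15, -0.1833, 0], [0, 0, 0]], [[0.21, -0.25, 0], [0, 0, 0]], [[0.21, -0.25, 0], [0, 0, 0]], [[0.21, -0.25, 0], [0, 0, 0]]])

```text
clock: 7.3
position: [497.3, 410.7, 200.5]
ee_rot: [0.992, -0.126, -0.002, 0.002]
contact_force: [-0.7, -0.5, 0.8]
gripper_width: 85.0
grasp_force: 0.0
```

```bash
python3 - <<'E'
from h import *
rows([497.5,411.5,52])
c=cam('wrist');im=arm.get_image('wrist')
print(proj([[497.5,411.5,100],[497.5,411.5,84]],c=c).round(0))
cv2.imwrite('pics/w3.png',im)
E
```

```text
pos [497.3 410.7 200.5] yaw -1.823 tilt [-0.004 -0.004 -1.   ] shift [  0.3  -1.5 148.5] rz 0
[[318. 204.]
 [318. 197.]]
```

View pics/w3.png

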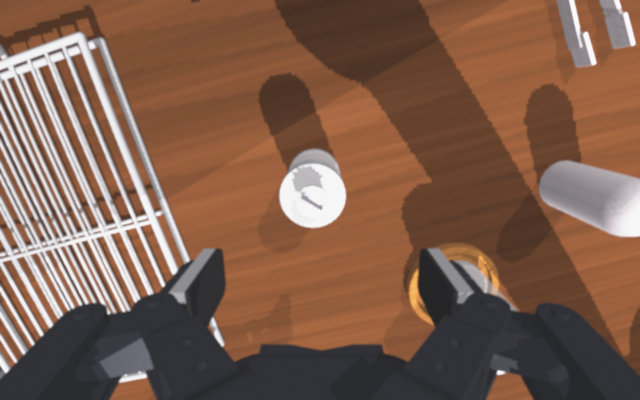

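The medium cap is at (312,194) against a prediction of (318,197), so it sits about 4 mm to the left (tool −y). I'll correct for that and descend.

Scaled: 148 mm is 0.2467, 130 mm is 0.2167.

Emit:
creep_tool(segments=[[[0.0033, -0.0083, 0.075], [0, 0, 0]], [[0.0033, -0.0083, 0.1583], [0, 0, 0]], [[0.0033, -0.0083, 0.2167], [0, 0, 0]], [[0.0033, -0.0083, 0.2467], [0, 0, 0]], [[0.0033, -0.0083, 0.2467], [0, 0, 0]]])

```text
clock: 7.85
position: [497.7, 412.9, 53.2]
ee_rot: [0.992, -0.125, -0.002, 0.003]
contact_force: [0.3, -0.1, 0.5]
gripper_width: 84.9
grasp_force: 0.0
```

Emit:
creep_tool(segments=[[[0, 0, 0], [0, 0, 0]], [[0, 0, 0], [0, 0, 0]], [[0, 0, 0], [0, 0, 0]], [[0, 0, 0], [0, 0, 0]], [[0, 0, 0], [0, 0, 0]], [[0, 0, 0], [0, 0, 0]], [[0, 0, 0], [0, 0, 0]], [[0, 0, 0], [0, 0, 0]], [[0, 0, 0], [0, 0, 0]]], finger_gap=38)

```text
clock: 8.75
position: [501.2, 416.5, 58.6]
ee_rot: [0.992, -0.125, 0.001, -0.002]
contact_force: [-1.6, -0.2, 7.6]
gripper_width: 49.0
grasp_force: 62.4
```

```bash
python3 -c "
from h import *
rows([508.2,-412.3,60])"
```

```text
pos [501.2 416.5  58.6] yaw -1.821 tilt [ 0.003  0.003 -1.   ] shift [211.9 801.3  -3.7] rz 0
```

828mm → 17 rows. First call 10 rows, with lift 3.

Scaled: 322 mm is 0.5367, -130 mm is -0.2167.

Emit:
creep_tool(segments=[[[0, 0, -0.05], [0, 0, 0]], [[0, 0, -0.125], [0, 0, 0]], [[0, 0, -0.2083], [0, 0, 0]], [[0.02, 0.0767, -0.2167], [0, 0, 0]], [[0.04, 0.1533, -0.2167], [0, 0, 0]], [[0.06, 0.23, -0.2167], [0, 0, 0]], [[0.08, 0.3067, -0.2167], [0, 0, 0]], [[0.1, 0.3833, -0.2167], [0, 0, 0]], [[0.12, 0.46, -0.2167], [0, 0, 0]], [[0.14, 0.5367, -0.2167], [0, 0, 0]]])

```text
clock: 9.75
position: [501.1, 80.8, 186.3]
ee_rot: [0.992, -0.125, 0.0, -0.0]
contact_force: [1.6, -0.6, -1.9]
gripper_width: 49.2
grasp_force: 62.6
```

Emit:
creep_tool(segments=[[[0.02, 0.0767, 0], [0, 0, 0]], [[0.04, 0.1533, 0], [0, 0, 0]], [[0.06, 0.23, 0], [0, 0, 0]], [[0.08, 0.3067, 0], [0, 0, 0]], [[0.1, 0.3833, 0], [0, 0, 0]], [[0.12, 0.46, 0], [0, 0, 0]], [[0.14, 0.5367, 0], [0, 0, 0]], [[0.16, 0.6133, 0], [0, 0, 0]], [[0.18, 0.69, 0], [0, 0, 0]], [[0.18, 0.69, 0], [0, 0, 0]]])

```text
clock: 10.75
position: [502.9, -350.1, 185.4]
ee_rot: [0.992, -0.128, 0.0, 0.0]
contact_force: [0.1, 0.6, -1.0]
gripper_width: 48.8
grasp_force: 62.9
```

```bash
python3 -c "
from h import *
rows([508.2,-412.3,66]); print(arm.read_state()['joints'].round(2))"
```

```text
pos [ 502.9 -350.1  185.4] yaw -1.828 tilt [ 0.    -0.001 -1.   ] shift [ 21.   58.7 119.4] rz 0
[-0.34  0.41 -0.11  0.   -1.04  1.66]
```

Scaled: 117 mm is 0.195, 110 mm is 0.1833.

Emit:
creep_tool(segments=[[[0.02, 0.0583, 0], [0, 0, 0]], [[0.0333, 0.0967, 0], [0, 0, 0]], [[0.0333, 0.0967, 0.0667], [0, 0, 0]], [[0.0333, 0.0967, 0.1333], [0, 0, 0]], [[0.0333, 0.0967, 0.1833], [0, 0, 0]], [[0.0333, 0.0967, 0.195], [0, 0, 0]], [[0.0333, 0.0967, 0.195], [0, 0, 0]], [[0.0333, 0.0967, 0.195], [0, 0, 0]], [[0.0333, 0.0967, 0.195], [0, 0, 0]]])

```text
clock: 11.65
position: [510.1, -406.9, 71.3]
ee_rot: [0.992, -0.125, 0.002, 0.001]
contact_force: [-0.1, 0.0, -1.9]
gripper_width: 48.9
grasp_force: 62.9
```

```bash
python3 -c "
from h import *
rows([508.2,-412.3,66])"
```

```text
pos [ 510.1 -406.9   71.3] yaw -1.821 tilt [ 0.004 -0.002 -1.   ] shift [-0.6  5.7  5.3] rz 0
```

Scaled: 5 mm is 0.0083, 4 mm is 0.0067.

Emit:
creep_tool(segments=[[[0, 0.0083, 0], [0, 0, 0]], [[0, 0.0083, 0.0033], [0, 0, 0]], [[0, 0.0083, 0.0067], [0, 0, 0]], [[0, 0.0083, 0.0067], [0, 0, 0]], [[0, 0.0083, 0.0067], [0, 0, 0]], [[0, 0.0083, 0.0067], [0, 0, 0]]])

```text
clock: 12.25
position: [507.5, -411.1, 64.9]
ee_rot: [0.992, -0.125, -0.0, -0.0]
contact_force: [0.6, -0.2, -1.2]
gripper_width: 49.1
grasp_force: 62.9
```

Emit:
creep_tool(segments=[[[0, 0, 0.0017], [0, 0, 0]], [[0, 0, 0.0033], [0, 0, 0]], [[0, 0, 0.0033], [0, 0, 0]], [[0, 0, 0.0033], [0, 0, 0]]])

```text
clock: 12.65
position: [507.7, -411.2, 64.6]
ee_rot: [0.992, -0.125, 0.0, 0.0]
contact_force: [-2.0, 2.2, 6.4]
gripper_width: 48.9
grasp_force: 63.8
```

```bash
python3 -c "
from h import *
rows([508.2,-412.3,66])"
```

```text
pos [ 507.7 -411.2   64.6] yaw -1.821 tilt [ 0.    -0.001 -1.   ] shift [ 0.8  0.9 -1.4] rz 0
```

Scaled: -1 mm is -0.0017.

Emit:
creep_tool(segments=[[[0, 0, -0.0017], [0, 0, 0]], [[0, 0, -0.0017], [0, 0, 0]]])

```text
clock: 12.85
position: [507.7, -411.2, 64.7]
ee_rot: [0.992, -0.125, 0.0, 0.0]
contact_force: [-0.4, 2.2, 3.7]
gripper_width: 49.1
grasp_force: 63.0
```

Emit:
creep_tool(segments=[[[0, 0, 0], [0, 0, 0]], [[0, 0, 0], [0, 0, 0]], [[0, 0, 0], [0, 0, 0]], [[0, 0, 0], [0, 0, 0]], [[0, 0, 0], [0, 0, 0]], [[0, 0, 0], [0, 0, 0]], [[0, 0, 0], [0, 0, 0]]], finger_gap=85)

```text
clock: 13.55
position: [507.5, -411.2, 64.0]
ee_rot: [0.992, -0.125, -0.0, 0.0]
contact_force: [-0.0, 0.4, -0.5]
gripper_width: 85.4
grasp_force: 0.0
```

Emit:
creep_tool(segments=[[[0, 0, -0.0333], [0, 0, 0]], [[0, 0, -0.1], [0, 0, 0]], [[0, 0, -0.1667], [0, 0, 0]], [[0, 0, -0.2167], [0, 0, 0]], [[0.0183, -0.08, -0.2167], [0, 0, 0]], [[0.0383, -0.1617, -0.2167], [0, 0, 0]], [[0.0567, -0.2417, -0.2167], [0, 0, 0]], [[0.0767, -0.3233, -0.2167], [0, 0, 0]], [[0.095, -0.4033, -0.2167], [0, 0, 0]], [[0.115, -0.4833, -0.2167], [0, 0, 0]]])

```text
clock: 14.55
position: [646.9, -145.4, 194.3]
ee_rot: [0.992, -0.125, 0.0, -0.0]
contact_force: [1.2, -0.9, 0.7]
gripper_width: 85.1
grasp_force: 0.0
```

Emit:
creep_tool(segments=[[[0, 0, 0], [0, 0, 0]], [[0, 0, 0], [0, 0, 0]], [[0, 0, 0], [0, 0, 0]]])

```text
clock: 14.85
position: [645.9, -147.9, 193.9]
ee_rot: [0.992, -0.125, -0.0, 0.0]
contact_force: [0.3, 0.2, 0.5]
gripper_width: 84.7
grasp_force: 0.0
```

```bash
python3 - <<'E'
from h import *
rows([647,-146,40])
c=cam('wrist');im=arm.get_image('wrist')
print(proj([[647,-146,88],[647,-146,72],[666,-3,78]],c=c).round(0))
cv2.imwrite('pics/w4.png',im)
import pickle;pickle.dump(c,open('w4.pkl','wb'))
E
```

```text
pos [ 645.9 -147.9  193.9] yaw -1.822 tilt [-0.001 -0.    -1.   ] shift [  0.7  -2.2 153.9] rz 0
[[317. 201.]
 [317. 195.]
 [135. 218.]]
```

View pics/w4.png

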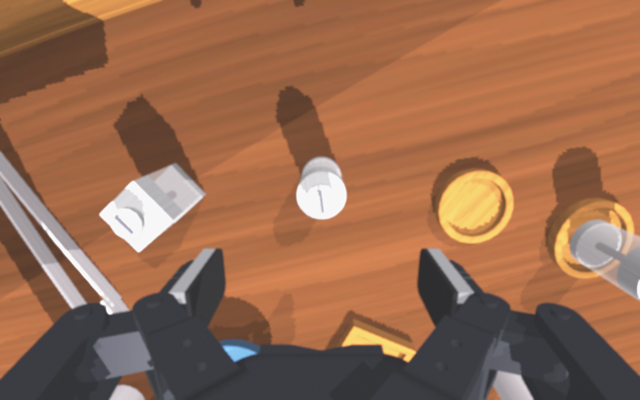

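The small grinder's cap is at (321,195) against a prediction of (317,195). The medium grinder stands in its saucer at (597,245). I'll descend on the small one.

Scaled: 154 mm is 0.2567, 135 mm is 0.225.

Emit:
creep_tool(segments=[[[0, 0.0017, 0.075], [0, 0, 0]], [[0, 0.0017, 0.1583], [0, 0, 0]], [[0, 0.0017, 0.225], [0, 0, 0]], [[0, 0.0017, 0.2567], [0, 0, 0]], [[0, 0.0017, 0.2567], [0, 0, 0]]])

```text
clock: 15.4
position: [643.0, -149.8, 36.3]
ee_rot: [0.992, -0.126, -0.004, 0.0]
contact_force: [-0.6, -0.6, 0.5]
gripper_width: 84.8
grasp_force: 0.0
```

Emit:
creep_tool(segments=[[[0, 0, 0], [0, 0, 0]], [[0, 0, 0], [0, 0, 0]], [[0, 0, 0], [0, 0, 0]], [[0, 0, 0], [0, 0, 0]], [[0, 0, 0], [0, 0, 0]], [[0, 0, 0], [0, 0, 0]], [[0, 0, 0], [0, 0, 0]], [[0, 0, 0], [0, 0, 0]], [[0, 0, 0], [0, 0, 0]], [[0, 0, 0], [0, 0, 0]]], finger_gap=26)

```text
clock: 16.4
position: [647.3, -148.5, 42.2]
ee_rot: [0.992, -0.125, 0.002, 0.0]
contact_force: [-0.9, -0.1, 6.0]
gripper_width: 36.5
grasp_force: 60.2
```

```bash
python3 -c "
from h import *
rows([576.8,-292.3,60])"
```

```text
pos [ 647.3 -148.5   42.2] yaw -1.821 tilt [ 0.003 -0.001 -1.   ] shift [-32.7 156.8 -18. ] rz 0
```

Scaled: 157 mm is 0.2617, 144 mm is 0.24.

Emit:
creep_tool(segments=[[[0, 0, -0.05], [0, 0, 0]], [[0, 0, -0.1167], [0, 0, 0]], [[-0.0167, 0.08, -0.1167], [0, 0, 0]], [[-0.0333, 0.16, -0.1167], [0, 0, 0]], [[-0.05, 0.24, -0.1167], [0, 0, 0]], [[-0.055, 0.2617, -0.1167], [0, 0, 0]], [[-0.055, 0.2617, -0.1167], [0, 0, 0]], [[-0.055, 0.2617, -0.1167], [0, 0, 0]]])

```text
clock: 17.2
position: [575.1, -292.0, 109.8]
ee_rot: [0.992, -0.125, -0.0, -0.0]
contact_force: [0.8, 0.2, -1.5]
gripper_width: 37.2
grasp_force: 60.4
```

```bash
python3 -c "
from h import *
rows([576.8,-292.3,51])"
```

```text
pos [ 575.1 -292.   109.8] yaw -1.822 tilt [-0.  0. -1.] shift [ 1.7 -0.1 58.8] rz 0
```

Scaled: 60 mm is 0.1, 58 mm is 0.0967.

Emit:
creep_tool(segments=[[[0.0017, 0, 0.05], [0, 0, 0]], [[0.0017, 0, 0.0833], [0, 0, 0]], [[0.0017, 0, 0.0967], [0, 0, 0]], [[0.0017, 0, 0.1], [0, 0, 0]], [[0.0017, 0, 0.1], [0, 0, 0]], [[0.0017, 0, 0.1], [0, 0, 0]]])

```text
clock: 17.8
position: [577.2, -292.4, 51.2]
ee_rot: [0.992, -0.125, 0.001, 0.0]
contact_force: [0.1, -0.8, -0.3]
gripper_width: 36.7
grasp_force: 60.4
```

Emit:
creep_tool(segments=[[[0, 0, 0.0017], [0, 0, 0]], [[0, 0, 0.0033], [0, 0, 0]], [[0, 0, 0.0033], [0, 0, 0]], [[0, 0, 0.0033], [0, 0, 0]]])

```text
clock: 18.2
position: [576.1, -292.6, 48.3]
ee_rot: [0.992, -0.125, 0.0, 0.0]
contact_force: [-0.1, -0.4, -1.3]
gripper_width: 36.9
grasp_force: 60.4
```

```bash
python3 -c "
from h import *
rows([576.8,-292.3,48])"
```

```text
pos [ 576.1 -292.6   48.3] yaw -1.822 tilt [ 0. -0. -1.] shift [ 0.6 -0.4  0.3] rz 0
```

Scaled: 1 mm is 0.0017.

Emit:
creep_tool(segments=[[[0, 0, 0.0017], [0, 0, 0]], [[0, 0, 0.0017], [0, 0, 0]], [[0, 0, 0.0017], [0, 0, 0]]])

```text
clock: 18.5
position: [576.1, -292.6, 48.2]
ee_rot: [0.992, -0.125, 0.0, 0.0]
contact_force: [-2.3, 2.1, 4.4]
gripper_width: 36.8
grasp_force: 60.9
```

Emit:
creep_tool(segments=[[[0, 0, 0.0017], [0, 0, 0]], [[0, 0, 0.0017], [0, 0, 0]], [[0, 0, 0.0017], [0, 0, 0]]])

```text
clock: 18.8
position: [576.2, -292.6, 48.1]
ee_rot: [0.992, -0.125, 0.0, 0.0]
contact_force: [-3.0, 3.1, 9.1]
gripper_width: 36.6
grasp_force: 61.3
```

Contact again. I'll release, rise, and move above the square grinder, turning by about −0.61 along the way.

Scaled: -1 mm is -0.0017.

Emit:
creep_tool(segments=[[[0, 0, -0.0017], [0, 0, 0]], [[0, 0, -0.0017], [0, 0, 0]]])

```text
clock: 19.0
position: [576.2, -292.6, 48.2]
ee_rot: [0.992, -0.125, 0.0, 0.0]
contact_force: [-1.9, 1.9, 8.0]
gripper_width: 36.8
grasp_force: 60.8
```

Emit:
creep_tool(segments=[[[0, 0, 0], [0, 0, 0]], [[0, 0, 0], [0, 0, 0]], [[0, 0, 0], [0, 0, 0]], [[0, 0, 0], [0, 0, 0]], [[0, 0, 0], [0, 0, 0]], [[0, 0, 0], [0, 0, 0]], [[0, 0, 0], [0, 0, 0]], [[0, 0, 0], [0, 0, 0]]], finger_gap=85)

```text
clock: 19.8
position: [576.1, -292.5, 47.0]
ee_rot: [0.992, -0.125, 0.0, 0.0]
contact_force: [-0.4, 0.6, -0.2]
gripper_width: 85.0
grasp_force: 0.0
```

Emit:
creep_tool(segments=[[[0, 0, -0.0333], [0, 0, 0]], [[0, 0, -0.1], [0, 0, 0]], [[0, 0, -0.1667], [0, 0, 0]], [[0, 0, -0.2333], [0, 0, 0]], [[0.0033, -0.08, -0.2417], [0, 0, -0.0891]], [[0.0083, -0.1633, -0.2417], [0, 0, -0.1783]], [[0.0117, -0.2467, -0.2417], [0, 0, -0.2674]], [[0.0167, -0.33, -0.2417], [0, 0, -0.3565]], [[0.02, -0.4133, -0.2417], [0, 0, -0.3883]], [[0.025, -0.495, -0.2417], [0, 0, -0.3883]]])

```text
clock: 20.8
position: [664.5, -6.5, 192.3]
ee_rot: [0.984, 0.179, 0.0, -0.0]
contact_force: [0.8, -0.4, 0.2]
gripper_width: 85.0
grasp_force: 0.0
```

Emit:
creep_tool(segments=[[[0, 0, 0], [0, 0, 0]], [[0, 0, 0], [0, 0, 0]], [[0, 0, 0], [0, 0, 0]]])

```text
clock: 21.1
position: [664.0, -9.1, 191.9]
ee_rot: [0.984, 0.178, -0.0, 0.0]
contact_force: [-0.7, -0.8, -0.5]
gripper_width: 84.6
grasp_force: 0.0
```

```bash
python3 - <<'E'
from h import *
rows([666,-3,46],np.deg2rad(-69.2)); print(arm.read_state()['joints'].round(2))
c=cam('wrist');im=arm.get_image('wrist')
print(proj([[666,-3,94],[666,-3,78]],c=c).round(0))
cv2.imwrite('pics/w5.png',im)
import pickle;pickle.dump(c,open('w5.pkl','wb'))
E
```

```text
pos [664.   -9.1 191.9] yaw -1.212 tilt [-0.001 -0.    -1.   ] shift [  4.1  -5.  145.9] rz -0.004
[ 0.23  0.49  0.03  0.   -1.11  1.7 ]
[[313. 199.]
 [313. 193.]]
```

View pics/w5.png

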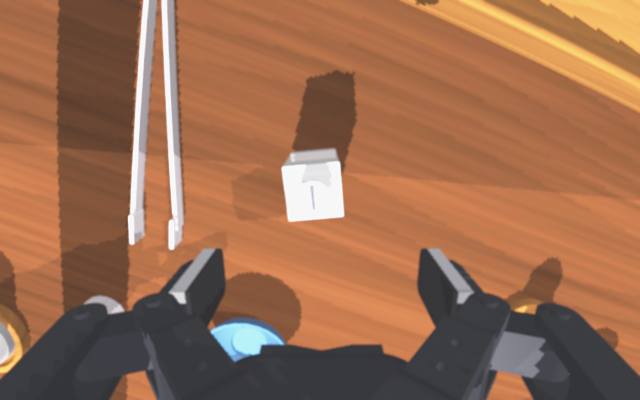

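The square cap's corners are at about (282,166), (340,163), (344,216) and (289,221). I'll cast them onto the cap plane at z = 78.

```bash
python3 - <<'E'
from h import *
import pickle
c=pickle.load(open('w5.pkl','rb'))
P=ray([(282,166),(340,163),(344,216),(289,221)],78,c=c)[:,:2]
print(P.round(1),P.mean(0).round(1))
for i in range(4):
    d=P[(i+1)%4]-P[i];print(np.linalg.norm(d).round(1),np.rad2deg(np.arctan2(d[1],d[0])).round(1)%90)
b=cv2.minAreaRect(P.astype(np.float32));print(b)
rows([*P.mean(0),46],np.deg2rad(-69.2))
E
```

```text
[[677.   25.4]
 [694.  -13.7]
 [656.9 -31.6]
 [638.2   6.6]] [666.5  -3.3]
42.6 23.5
41.2 25.69999999999999
42.4 26.0
43.1 25.9
((666.9174194335938, -3.1802635192871094), (43.108665466308594, 42.56011962890625), 25.884366989135742)
pos [664.   -9.6 192. ] yaw -1.213 tilt [-0. -0. -1.] shift [  4.7  -5.  146. ] rz -0.005
```

Scaled: 146 mm is 0.2433, 125 mm is 0.2083, -0.08 rad is -0.0509.

Emit:
creep_tool(segments=[[[0.0067, -0.0083, 0.0667], [0, 0, -0.0509]], [[0.0067, -0.0083, 0.15], [0, 0, -0.0509]], [[0.0067, -0.0083, 0.2083], [0, 0, -0.0509]], [[0.0067, -0.0083, 0.2433], [0, 0, -0.0509]], [[0.0067, -0.0083, 0.2433], [0, 0, -0.0509]]])

```text
clock: 21.65
position: [663.5, -4.5, 42.2]
ee_rot: [0.976, 0.216, -0.004, -0.0]
contact_force: [0.1, -0.6, -0.9]
gripper_width: 84.6
grasp_force: 0.0
```

Emit:
creep_tool(segments=[[[0, 0, 0], [0, 0, 0]], [[0, 0, 0], [0, 0, 0]], [[0, 0, 0], [0, 0, 0]], [[0, 0, 0], [0, 0, 0]], [[0, 0, 0], [0, 0, 0]], [[0, 0, 0], [0, 0, 0]], [[0, 0, 0], [0, 0, 0]], [[0, 0, 0], [0, 0, 0]], [[0, 0, 0], [0, 0, 0]], [[0, 0, 0], [0, 0, 0]]], finger_gap=30)

```text
clock: 22.65
position: [667.7, -2.3, 48.3]
ee_rot: [0.976, 0.218, 0.002, 0.0]
contact_force: [0.5, 1.0, 6.1]
gripper_width: 41.5
grasp_force: 61.7
```

```bash
python3 -c "
from h import *
rows([418,-149.4,120],np.deg2rad(-40.4))"
```

```text
pos [667.7  -2.3  48.3] yaw -1.131 tilt [ 0.004  0.    -1.   ] shift [-288.3   26.9  -72.7] rz -0.426
```

The opening is 41.5 mm, so the pads sit flush on the square sides. I'll lift, carry and turn, and re-check the saucer's angle from its edges.

Scaled: -287 mm is -0.4783, -240 mm is -0.4, -0.426 rad is -0.2712.

Emit:
creep_tool(segments=[[[0, 0, -0.05], [0, 0, 0]], [[0, 0, -0.1167], [0, 0, 0]], [[-0.08, 0.0083, -0.125], [0, 0, -0.0891]], [[-0.16, 0.0167, -0.125], [0, 0, -0.1783]], [[-0.24, 0.0233, -0.125], [0, 0, -0.2674]], [[-0.32, 0.03, -0.125], [0, 0, -0.2712]], [[-0.4, 0.0383, -0.125], [0, 0, -0.2712]], [[-0.4783, 0.045, -0.125], [0, 0, -0.2712]], [[-0.4783, 0.045, -0.125], [0, 0, -0.2712]], [[-0.4783, 0.045, -0.125], [0, 0, -0.2712]]])

```text
clock: 23.65
position: [417.2, -149.4, 121.4]
ee_rot: [0.908, 0.419, 0.0, 0.0]
contact_force: [0.4, 0.5, -0.7]
gripper_width: 41.9
grasp_force: 61.1
```

```bash
python3 - <<'E'
from h import *
im=cv2.imread('pics/top0.png');m=np.zeros(im.shape[:2],np.uint8);u,v,r=371,230,26
m[v-r:v+r,u-r:u+r]=(im[v-r:v+r,u-r:u+r,2]>140)*255
m=cv2.morphologyEx(m,cv2.MORPH_OPEN,np.ones((2,2)))
c=max(cv2.findContours(m,0,1)[0],key=cv2.contourArea);P=ray(c.reshape(-1,2),14)[:,:2]
o=P.mean(0);a=np.deg2rad(49.6);Q=(P-o)@np.array([[np.cos(a),-np.sin(a)],[np.sin(a),np.cos(a)]])
for k in(0,1):
  for s in(1,-1):
    q=Q[(s*Q[:,k]>33)&(abs(Q[:,1-k])<32)]
    f=np.polyfit(q[:,1-k],q[:,k],1);print(k,s,len(q),'off',f[1].round(1),'deg',np.rad2deg(f[0]*(1 if k else -1)).round(2)+49.6)
print(o)
rows([418,-149.4,60],np.deg2rad(-40.4))
cv2.imwrite('pics/t2.png',cv2.resize(arm.get_image('top')[150:310,290:490],None,fx=3,fy=3))
E
```

```text
0 1 20 off 40.3 deg 49.74
0 -1 21 off -39.0 deg 49.13
1 1 20 off 39.6 deg 49.58
1 -1 20 off -39.4 deg 49.61
[ 417.7404317  -149.91632718]
pos [ 417.2 -149.4  121.4] yaw -0.707 tilt [ 0.001  0.    -1.   ] shift [ 0.5  0.6 61.4] rz -0.002
```

View pics/t2.png

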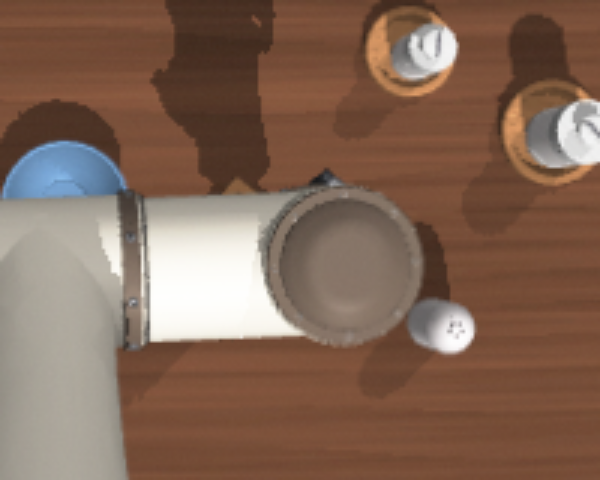

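The edge fits give 49.5°, so the turn is right. The top crop shows the small grinder in its saucer at (410,50) and the medium in its at (555,130), with the arm above the square saucer. I'll lower it.

Scaled: 63 mm is 0.105, 60 mm is 0.1.

Emit:
creep_tool(segments=[[[0, 0, 0.05], [0, 0, 0]], [[0, 0, 0.0833], [0, 0, 0]], [[0, 0, 0.1], [0, 0, 0]], [[0, 0, 0.105], [0, 0, 0]], [[0, 0, 0.105], [0, 0, 0]], [[0, 0, 0.105], [0, 0, 0]]])

```text
clock: 24.3
position: [419.0, -148.8, 58.7]
ee_rot: [0.908, 0.42, 0.001, 0.0]
contact_force: [0.6, -0.4, -1.2]
gripper_width: 41.3
grasp_force: 61.1
```

Emit:
creep_tool(segments=[[[0, 0, 0.0017], [0, 0, 0]], [[0, 0, 0.0033], [0, 0, 0]], [[0, 0, 0.0033], [0, 0, 0]], [[0, 0, 0.0033], [0, 0, 0]]])

```text
clock: 24.7
position: [418.2, -148.9, 56.3]
ee_rot: [0.908, 0.419, 0.0, 0.0]
contact_force: [0.2, 0.3, 0.5]
gripper_width: 41.3
grasp_force: 61.1
```

Emit:
creep_tool(segments=[[[0, 0, 0.0017], [0, 0, 0]], [[0, 0, 0.0033], [0, 0, 0]], [[0, 0, 0.0033], [0, 0, 0]], [[0, 0, 0.0033], [0, 0, 0]]])

```text
clock: 25.1
position: [418.2, -149.0, 56.2]
ee_rot: [0.908, 0.42, 0.0, 0.0]
contact_force: [-5.5, 2.9, 20.1]
gripper_width: 41.2
grasp_force: 63.5
```

```bash
python3 -c "
from h import *
rows([418,-149.4,54],np.deg2rad(-40.4))"
```

```text
pos [ 418.2 -149.    56.2] yaw -0.705 tilt [ 0.001 -0.    -1.   ] shift [-0.5  0.1  2.2] rz 0.0
```

Scaled: -2.5 mm is -0.0042.

Emit:
creep_tool(segments=[[[0, 0, -0.0042], [0, 0, 0]], [[0, 0, -0.0042], [0, 0, 0]]])

```text
clock: 25.3
position: [418.4, -148.9, 56.9]
ee_rot: [0.908, 0.419, 0.001, 0.0]
contact_force: [-0.6, 0.1, -1.1]
gripper_width: 41.3
grasp_force: 61.3
```

Emit:
creep_tool(segments=[[[0, 0, 0], [0, 0, 0]], [[0, 0, 0], [0, 0, 0]], [[0, 0, 0], [0, 0, 0]], [[0, 0, 0], [0, 0, 0]], [[0, 0, 0], [0, 0, 0]], [[0, 0, 0], [0, 0, 0]], [[0, 0, 0], [0, 0, 0]], [[0, 0, 0], [0, 0, 0]]], finger_gap=85)

```text
clock: 26.1
position: [418.1, -148.9, 56.5]
ee_rot: [0.908, 0.419, 0.0, 0.0]
contact_force: [-0.4, 0.1, 0.9]
gripper_width: 85.0
grasp_force: 0.0
```

Emit:
creep_tool(segments=[[[0, 0, -0.0333], [0, 0, 0]], [[0, 0, -0.1], [0, 0, 0]], [[0, 0, -0.1667], [0, 0, 0]], [[0, 0, -0.25], [0, 0, 0]], [[0, 0, -0.325], [0, 0, 0]], [[0, 0, -0.325], [0, 0, 0]], [[0, 0, -0.325], [0, 0, 0]]])

```text
clock: 26.8
position: [418.1, -148.7, 252.4]
ee_rot: [0.908, 0.419, 0.001, 0.0]
contact_force: [-0.3, -1.0, -1.0]
gripper_width: 84.9
grasp_force: 0.0
```

```bash
python3 - <<'E'
from h import *
c=cam('wrist');im=arm.get_image('wrist');cv2.imwrite('pics/w6.png',im)
import pickle;pickle.dump(c,open('w6.pkl','wb'))
E
```

Emit:
creep_tool(segments=[[[0.0617, -0.055, 0], [0, 0, 0]], [[0.1233, -0.11, 0], [0, 0, 0]], [[0.185, -0.1667, 0], [0, 0, 0]], [[0.2467, -0.2217, 0], [0, 0, 0]], [[0.3083, -0.2767, 0], [0, 0, 0]], [[0.37, -0.3333, 0], [0, 0, 0]], [[0.4317, -0.3883, 0], [0, 0, 0]], [[0.4933, -0.4433, 0], [0, 0, 0]], [[0.555, -0.5, 0], [0, 0, 0]], [[0.6167, -0.555, 0], [0, 0, 0]]])

```text
clock: 27.85
position: [403.3, 350.1, 249.2]
ee_rot: [0.908, 0.419, -0.002, 0.001]
contact_force: [0.3, -0.2, -0.0]
gripper_width: 84.8
grasp_force: 0.0
```

Emit:
creep_tool(segments=[[[0.0617, -0.055, 0], [0, 0, 0]], [[0.1233, -0.11, 0], [0, 0, 0]], [[0.185, -0.1667, 0], [0, 0, 0]], [[0.185, -0.1667, 0], [0, 0, 0]], [[0.185, -0.1667, 0], [0, 0, 0]]])

```text
clock: 28.35
position: [399.5, 498.3, 247.8]
ee_rot: [0.908, 0.42, -0.003, 0.002]
contact_force: [0.1, -0.4, -1.0]
gripper_width: 85.2
grasp_force: 0.0
```

```bash
python3 - <<'E'
from h import *
cv2.imwrite('pics/t3.png',arm.get_image('top'))
E
```

```text
(no output)
```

View pics/t3.png

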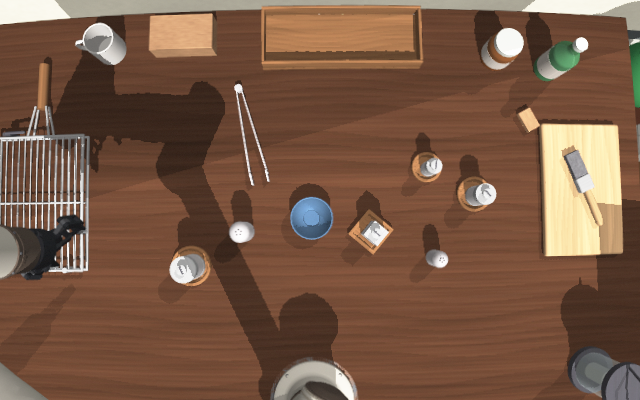

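View pics/w6.png

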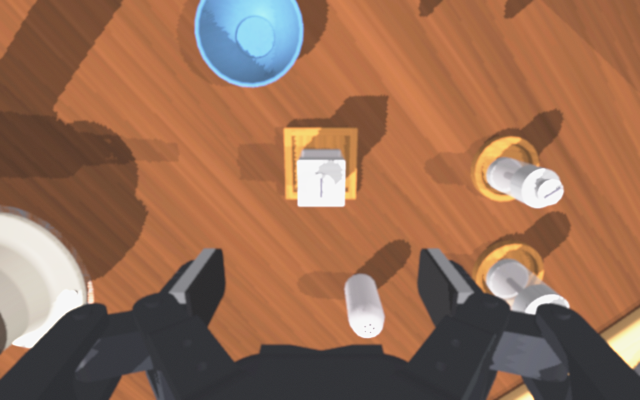

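All four grinders stand in their saucers: large (188,266), medium (477,194), small (428,166) and square (371,231). The wrist view shows the square grinder's sides parallel to its saucer's. Both shakers are still at (241,231) and (437,258), and the arm is clear of everything.

```bash
python3 -c "
from bench import arm
print(arm.job_done())"
```

```text
the job is handed in; nothing more can be done
None
```

All four grinders are upright in their matching saucers, with the square one's sides parallel to its saucer's, the shakers were left untouched, and the job was handed in at about 28 s.

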